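# Index the sample carousel and start the run

## Task

On the sample changer, turn the four-armed carousel by pushing against the side of an arm with a fingertip, steadily and without pinching it or flicking it round, until the lidded crucible stands squarely in front of the arrow on the raised block. Then, and only then, press the start key on that block fully down with a fingertip and let it come up again. Leave the carousel standing there and leave the vial, jar, tweezers and glove box where they are.

Things in the scene. Friction and masses are not known exactly. Their poses are not given: they have to be found in the camera images.
- changer: The fixed grey sample changer: a flat deck 280 x 280 mm, top 35 mm above the bench, with a white raised block (280 mm along x, 95 mm along y, top 85 mm above the bench) along its +y side. Origin on the bench under the carousel's axis; z up. The block covers y = 140 to 235 mm in this frame. It stands turned by up to about 0.4 rad.
- carousel (a joint): Angle (rad) of the carousel about its vertical axis, growing counter-clockwise seen from above; 0 (or any whole turn) when the crucible is squarely in front of the arrow. No end stops; it can go either way round. Even friction of about 0.15 N m (2 N at 70 mm from the axis) holds it wherever it is left and it hardly coasts.
- hub (a point): Point on the carousel's axis, level with the arm tops (80 mm above the bench); frame turns with it, x to the crucible, z up. Dark steel: hub 44 mm across, top 87 mm high (16 mm cap to 93); four radial arms at right angles, along x and y, 14 mm wide, 58 to 80 mm above the bench, bare from 22 to 82 mm from the axis, then a round holder 36 mm across centred at 100 mm, as tall as the arm.
- crucible (a point): Centre of the white ceramic crucible with its lid and small lid knob, about 34 mm in diameter at the lid, fixed upright on the holder of one arm (the other three holders are empty, with a flat bright seat), 100 mm from the axis; it rises from 80 to 106 mm above the bench. This point is 93 mm above the bench.
- stop_place (a point): Fixed point on the changer, 100 mm from the carousel's axis and right in front of the arrow, 93 mm above the bench: where the centre of the crucible must come.
- arrow_tip (a point): Tip of the dark raised arrow (28 mm long, 5 mm high) on the top edge of the raised block, pointing straight at the carousel's axis, 145 mm from it.
- start_key (a joint): Travel of the start key (m): 0 up, 0.006 fully down. It springs back by itself; fully down takes about 4 N.
- start_key_top (a point): Centre of the top of the start key, a round grey push button 28 mm in diameter in a black housing on the raised block, behind the arrow, 198 mm from the carousel's axis. It is pressed straight down.
- vial: Loose small amber vial, 24 mm in diameter, 45 mm tall, standing on the deck's corner far from the block, about 165 mm from the axis. Origin under its centre. Leave alone.
- jar: Loose amber jar, 64 mm in diameter, 85 mm tall, on the bench. Origin under its centre. Leave alone.
- tweezers: Loose steel tweezers, 125 mm long, about 8 mm high, lying along their x on the bench. Leave alone.
- glove_box: Loose white and green box of gloves, 120 x 240 x 75 mm (x, y, z). Origin under its centre. Leave alone.

How it is judged (in metres and radians):
On the way, in this order (a step that is already met when the one before it is completed fails the run):
1. the crucible stands still in front of the arrow, the start key not yet pressed (horizontal distance between crucible and stop_place below 0.008 m and velocity of joint carousel between -0.1 and 0.1 rad/s and value of joint start_key below 0.002 m), for 0.3 s.
2. the start key is pressed down with the crucible in place (horizontal distance between crucible and stop_place below 0.008 m and value of joint start_key above 0.0045 m), for 0.05 s.
At the end, for the whole second after the job is handed in: The crucible's centre is within 8 mm of the place in front of the arrow, the carousel is at rest and the start key, having been pressed at least 4.5 mm down, is up again (less than 2 mm down) (all of step 1); the robot touches nothing.
It fails at once if the start key is pressed before the crucible is in place (value of joint start_key above 0.003 m and not (horizontal distance between crucible and stop_place below 0.008 m)).
It fails at once if the carousel is flicked round (faster than 4 rad/s) (velocity of joint carousel above 4 rad/s or velocity of joint carousel below -4 rad/s).
It fails at once if an arm, the hub or the crucible is pinched between the fingers (contact force between the fingers and anything else above 1 N and ((y of the grasp point in the frame of hub between -0.004 and 0.004 m and x of the grasp point in the frame of hub between -0.12 and 0.12 m and z of the grasp point in the frame of hub between -0.05 and 0.013 m) or (x of the grasp point in the frame of hub between -0.004 and 0.004 m and y of the grasp point in the frame of hub between -0.12 and 0.12 m and z of the grasp point in the frame of hub between -0.05 and 0.013 m) or distance between the grasp point and crucible below 0.009 m)).
It fails at once if the vial, jar, tweezers or glove box is shifted or lifted by more than 15 mm (distance of any of vial, jar, tweezers, glove_box from where it was at the start of the episode above 0.015 m).
It also fails if it takes over 51 s, if anything falls off the work surface, if the arm or the gripper's body presses on something with over 40 N, if the wrist force passes 120 N, or if a joint passes its speed limit or range.

## Robot

A 6-joint arm with a two-finger parallel gripper is mounted at the origin on the work surface. World frame = base frame: x ahead of the robot, y to its left, z up, the work surface at z = 0. Lengths are in mm, angles in degrees, forces in N, time in s.
With the tool pointing down it reaches from about 350 to 850 mm from the base axis. Payload 8.1 kg.
Tool frame: the origin (TCP) lies between the finger pads; the fingertips stand 22 mm ahead of it and the grasp point (between the pads) lies 3 mm ahead of it; z points along the fingers, y is the line along which they close (so a half turn about z gives the same grasp; the last joint's range is limited). The gripper opens to 85 mm and grips with 20 to 120 N. Pads are 22 mm wide; open, the fingers measure 114 mm over their backs; the gripper's body (76 mm by 85 mm) begins 54 mm behind the grasp point. The pads swing forward as they close: fully open they stand 13 mm farther back than shut.
Start: joints at [65.122, 7.471, 85.268, -0, 87.261, -4.893], TCP at [205.041, 563.883, 253.292] pointing down, gripper open.
Joint ranges: [-169.43, 169.43], [-51.17, 129.36], [1.28, 143.12], [-76.62, 256.62], [0, 156.53], [-152.29, 152.29]. Speed limits (degrees/s): [136.94, 136.94, 159.86, 180, 180, 180].

## Interface

Orientations are given as [roll, pitch, yaw] about the fixed x, y, z axes, in that order (R = Rz(yaw) Ry(pitch) Rx(roll)).
In Python, from bench import sense, snapshot, calibration, hand_in gives the robot as it stands.
- The arm moves only by the shell command python3 -m crank 'ROWS' [FORCE]. ROWS is JSON, a list of rows, each a list of 5 numbers: the shift along the tool's x, y, z in cm, then the turn about the tool's z in rad, then the finger opening in cm, from 0 to 8.54. A call has 1 to 20 rows; each row is the pose to reach, as a shift and turn from the pose commanded when the call began, along the tool's axes at that moment; what a row does not reach only later rows make up. A row lasts 1/10 s, in which the tool goes at most 50 mm and 8.59 degrees, less where a joint would pass 70% of its speed; a pose out of reach is approached as far as the arm can. A call with a gripper value outside its range is refused whole. The fingers move at their own pace and stop on an object; FORCE is the grip in N (left out, the last holds). Time passes only in rows, so rows that repeat a pose let the fingers close. It gives the time, the measured TCP pose, the force, the opening and the grip force at its end, in the units of the state.
- sense(): the state, without advancing time (a new reading comes with each control period).
- snapshot(name): name is "scene" or "top"; returns (picture, depth): 400x640x3 uint8, red, green, blue; 400x640 float32, mm along the optical axis (not along the pixel's ray), 0 where there is no reading.
- calibration(name): a dict with "fovy" (degrees; the focal length in pixels is half the picture's height over the tangent of half this angle, whatever the lens; pixels are square), "cx", "cy" (the principal point, pixels), "rvec" (rotation vector, rad) and "tvec" (3), from world to camera coordinates, as OpenCV has them. Camera axes: x right, y down, z forward; pixel columns grow to the right and rows downward; lengths in mm; the calibration is good to about 2 mm. A picture is of the moment at which its call begins. calibration takes no time and is no camera call.
- hand_in(): hands the job in; it is judged then, once.
The state is a dict: "time": time; "joint_pos": joint angles; "qd": joint speeds; "joint_efforts": joint torques, N m; "tool_pos": TCP position; "tcp_rot": TCP orientation; "ft_force": force on the tool from outside, world axes, zero at the start; "wrist_torque": the same for the moment, N m; "finger_gap": finger opening in mm; "grip_force": force on a finger pad.
Only numpy, scipy, OpenCV 4.12 (cv2) and the standard library are available. Lean on these libraries where they do the work, as an engineer would, in place of code of your own. Each camera call takes 0.05 s, during which the arm holds its last target. There are 200 camera calls.

## Working session

There is one attempt and no reset: what is moved stays moved. The work goes in short steps, Python scripts to look and compute and a shell command to move; the robot and the scene stay as the last step left them, time stands still between calls to the robot, and variables do not carry over. Pictures are saved under pics/ and viewed, at most 10 in all, crops included, and the job is handed in when it is done.

```bash
mkdir -p pics; cat > h.py <<'E'
import numpy as np, cv2
from bench import sense, snapshot, calibration, hand_in
def cam(n):
    c=calibration(n); f=200/np.tan(np.radians(c["fovy"])/2)
    K=np.array([[f,0,c["cx"]],[0,f,c["cy"]],[0,0,1]]); R=cv2.Rodrigues(np.array(c["rvec"],float))[0]
    return K,R,np.array(c["tvec"],float).ravel(),c
def atz(n,u,v,z):  # pixel ray at height z
    K,R,t,_=cam(n); d=R.T@np.linalg.inv(K)@[u,v,1]; o=-R.T@t
    return o+d*(z-o[2])/d[2]
def world(n,dep):
    K,R,t,_=cam(n); v,u=np.indices(dep.shape)
    p=np.stack([(u-K[0,2])/K[0,0]*dep,(v-K[1,2])/K[1,1]*dep,dep],-1)
    return (p-t)@R
def save(name,n):
    p,d=snapshot(n); cv2.imwrite(f"pics/{name}.png",p[:,:,::-1]); np.save(f"pics/{name}.npy",d); return p,d
E
python3 - <<'E'
from h import *
for n in("top","scene"): save(n+"0",n); print(calibration(n))
s=sense();print(s)
E
```

```text
{'fovy': 44.58449311630725, 'cx': 310.48280697569294, 'cy': 197.88198066162144, 'rvec': array([ 2.11688968, -2.13043326,  0.22788208]), 'tvec': array([ -13.98531393,  504.20777586, 1609.34559651])}
{'fovy': 43.6392004953303, 'cx': 320.63150843002137, 'cy': 209.33338045969546, 'rvec': array([ 2.27263033,  0.94617844, -0.36147   ]), 'tvec': array([-340.2663663 , -218.29781859, 1697.61697039])}
{'time': 0.1, 'joint_pos': array([ 6.51219311e+01,  7.51076501e+00,  8.53230315e+01,  1.90044682e-04,
        8.72630470e+01, -4.89304606e+00]), 'qd': array([-0.01726224, -0.1830226 , -0.07318883,  0.05448264,  0.06720622,
        0.01876222]), 'joint_efforts': array([ 2.18371475e-03, -5.70949566e+01, -5.01943052e+01, -9.13474446e-05,
        8.09047488e-03,  5.77109381e-05]), 'tool_pos': array([204.84604161, 563.45362044, 252.3495608 ]), 'tcp_rot': array([-1.79903526e+02, -8.44947879e-03,  1.60014961e+02]), 'ft_force': array([-0.19897532, -0.12825461, -1.01794974]), 'wrist_torque': array([0.02391062, 0.00614808, 0.02651595]), 'grip_force': 0.0, 'finger_gap': 85.9990827259819}
```

View pics/top0.png

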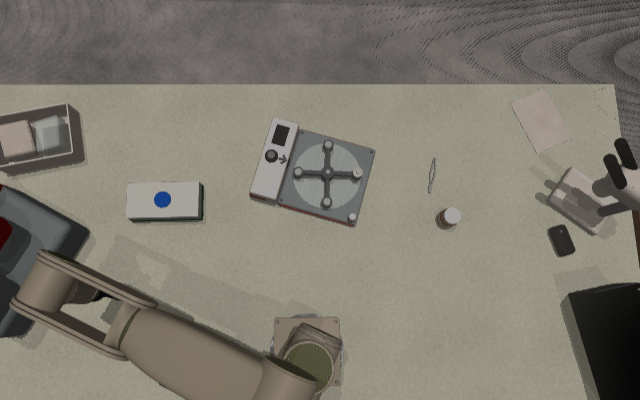

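View pics/scene0.png

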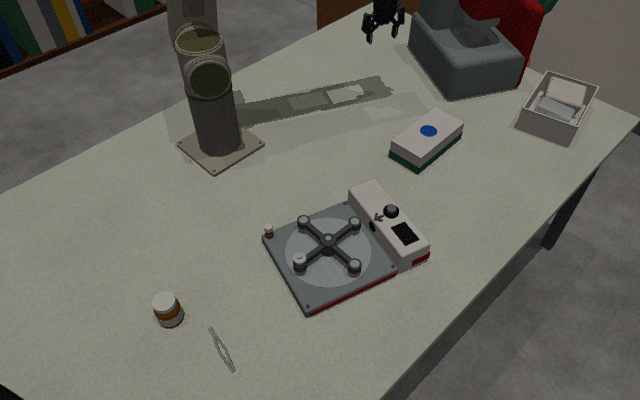

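The top view shows the carousel hub at about (328,173), the key at (271,156) and the arrow at (283,160). The crucible is probably the white holder at (357,173), which is (300,260) in the scene view. I'll enlarge both.

```bash
python3 - <<'E'
import cv2,numpy as np
a=cv2.imread("pics/top0.png")[110:230,245:385]; b=cv2.imread("pics/scene0.png")[170:320,255:435]
a=cv2.resize(a,None,fx=5,fy=5,interpolation=cv2.INTER_CUBIC); cv2.imwrite("pics/topc.png",a)
E
```

```text
(no output)
```

View pics/topc.png

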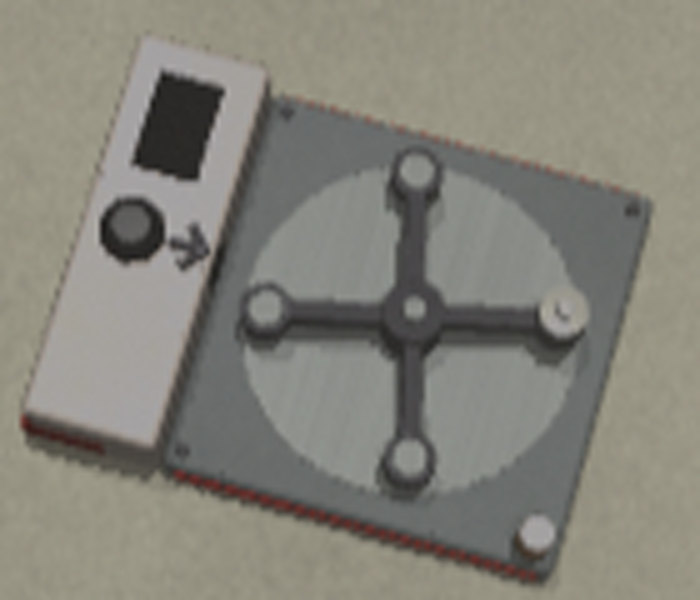

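The crop shows, in crop pixels: crucible with lid knob (561,313), hub cap (414,308), empty holders (416,170), (268,308) and (408,458), arrow tip (209,252), key (132,230) and vial (537,533). Each is five times enlarged from origin (245,110).

```bash
cat >> h.py <<'E'
def crop(x,y,z): return atz("top",245+(x+.5)/5-.5,110+(y+.5)/5-.5,z)[:2]
E
python3 - <<'E'
from h import *
P=dict(hub=(414,308,93),cru=(561,313,106),hA=(416,170,80),hB=(268,308,80),hC=(408,458,80),arrow=(209,252,90),key=(132,230,97),vial=(537,533,80))
W={k:crop(*v) for k,v in P.items()}
h=W["hub"]
for k,w in W.items():
    d=w-h; print(k,w.round(1),np.hypot(*d).round(1),np.degrees(np.arctan2(d[1],d[0])).round(1))
print("hub from AC",(W["hA"]+W["hC"])/2)
d=np.load("pics/top0.npy");w=world("top",d)
for k,(x,y,z) in P.items():
    u,v=int(245+x/5),int(110+y/5); print(k,w[v-1:v+2,u-1:u+2].reshape(-1,3).mean(0).round(1))
# block long edges direction via mask: points z 80-89, brightness
g=cv2.imread("pics/top0.png").min(2); ys,xs=np.where((abs(w[...,2]-85)<4)&(g>130)); 
m=(xs>245)&(xs<305)&(ys>110)&(ys<205); q=w[ys[m],xs[m],:2].astype(np.float32); print(len(q),cv2.minAreaRect(q))
s=sense();print(s['tool_pos'],s['tcp_rot'])
E
```

```text
hub [586.5 -73.9] 0.0 0.0
cru [ 579.3 -171. ] 97.4 -94.2
hA [687.1 -77.4] 100.7 -2.0
hB [590.2  24. ] 98.0 87.8
hC [486.6 -69.1] 100.0 177.2
arrow [626.7  63.6] 143.3 73.7
key [640.3 115.1] 196.5 74.1
vial [ 435.4 -154.1] 171.0 -152.1
hub from AC [586.86859824 -73.25346381]
hub [587.  -72.6  93.7]
cru [ 536.  -151.8  275.6]
hA [685.7 -78.1  79.9]
hB [591.6  24.7  77.6]
hC [488.  -68.6  76.3]
arrow [627.5  65.   87.4]
key [636.1 114.4 106.6]
vial [ 436.4 -154.3   78.2]
1141 ((633.2030029296875, 79.96781921386719), (142.95126342773438, 276.284912109375), 73.83769989013672)
[204.84604161 563.45362044 252.3495608 ] [-1.79903526e+02 -8.44947879e-03  1.60014961e+02]
```

```bash
python3 -m crank '[[-58.7,-40.1,0,2.83,0],[-58.7,-40.1,0,2.83,0],[-58.7,-40.1,0,2.83,0],[-58.7,-40.1,0,2.83,0],[-58.7,-40.1,0,2.83,0],[-58.7,-40.1,0,2.83,0],[-58.7,-40.1,0,2.83,0],[-58.7,-40.1,0,2.83,0],[-58.7,-40.1,0,2.83,0],[-58.7,-40.1,0,2.83,0],[-58.7,-40.1,0,2.83,0],[-58.7,-40.1,0,2.83,0],[-58.7,-40.1,0,2.83,0],[-58.7,-40.1,0,2.83,0],[-58.7,-40.1,0,2.83,0],[-58.7,-40.1,0,2.83,0],[-58.7,-40.1,0,2.83,0],[-58.7,-40.1,0,2.83,0],[-58.7,-40.1,0,2.83,0],[-58.7,-40.1,0,2.83,0]]' 30
python3 - <<'E'
from h import *
s=sense();print(s['tool_pos'],s['tcp_rot'],s['joint_pos'],s['ft_force'])
t=s['tool_pos'];y=np.radians(s['tcp_rot'][2])
dx=np.array([619.6,-14.3])-t[:2];print("tool shift",dx@[np.cos(y),np.sin(y)],dx@[np.sin(y),-np.cos(y)])
E
```

```text
time: 2.1
tool_pos: [619.4, -13.6, 252.6]
tcp_rot: [-180.0, 0.1, -2.3]
ft_force: [0.6, -0.1, -0.6]
finger_gap: 0.0
grip_force: 0.0
[619.36123874 -13.623994   252.63602889] [-1.79995203e+02  6.52370035e-02 -2.25696879e+00] [-6.00107957e+00  1.05488404e+01  8.19350989e+01  5.27144099e-04
  8.75814717e+01  8.62558694e+01] [ 0.62882146 -0.11474681 -0.55632326]
tool shift 0.2651980729896103 0.6660788495204648
```

```bash
python3 -m crank '[[0,0,4,0,0],[0,0,8,0,0],[0,0,11,0,0],[0,0,13,0,0],[0,0,15,0,0],[0,0,16,0,0],[0,0,17,0,0],[0,0,17,0,0],[0,0,17,0,0]]'
python3 - <<'E'
from h import *
p,d=save("s1","scene"); cv2.imwrite("pics/s1c.png",cv2.resize(p[150:320,240:450,::-1],None,fx=3.5,fy=3.5,interpolation=2))
for th in range(0,61,3):
    a=np.radians(th);P=np.array([1.8,-6.]);c,s=np.cos(a),np.sin(a)
    q=np.array([[c,s],[-s,c]])@P-P; print(th,q.round(2),-a.round(3))
E
```

```text
time: 3.0
tool_pos: [620.1, -13.6, 84.0]
tcp_rot: [180.0, -0.0, -2.1]
ft_force: [0.3, 0.0, 0.1]
finger_gap: 0.1
grip_force: 0.0
0 [0. 0.] -0.0
3 [-0.32 -0.09] -0.052
6 [-0.64 -0.16] -0.105
9 [-0.96 -0.21] -0.157
12 [-1.29 -0.24] -0.209
15 [-1.61 -0.26] -0.262
18 [-1.94 -0.26] -0.314
21 [-2.27 -0.25] -0.367
24 [-2.6  -0.21] -0.419
27 [-2.92 -0.16] -0.471
30 [-3.24 -0.1 ] -0.524
33 [-3.56 -0.01] -0.576
36 [-3.87  0.09] -0.628
39 [-4.18  0.2 ] -0.681
42 [-4.48  0.34] -0.733
45 [-4.77  0.48] -0.785
48 [-5.05  0.65] -0.838
51 [-5.33  0.83] -0.89
54 [-5.6   1.02] -0.942
57 [-5.85  1.22] -0.995
60 [-6.1   1.44] -1.047
```

View pics/s1c.png

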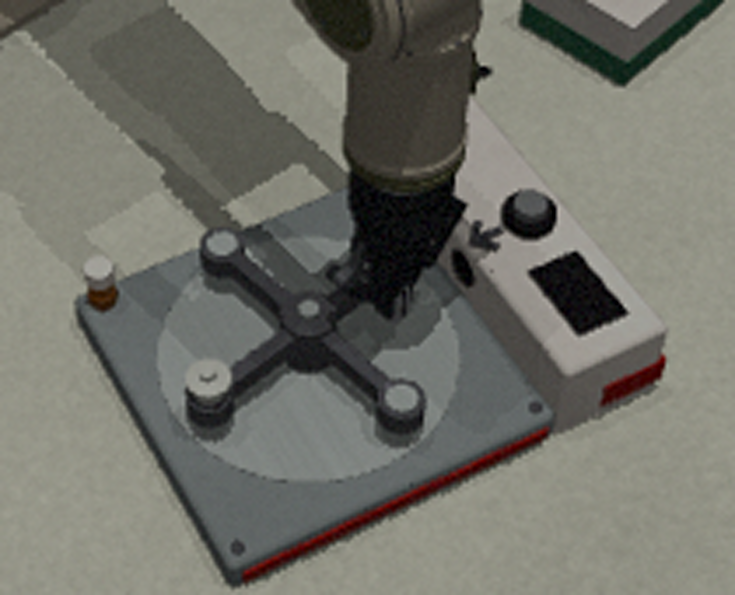

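The scene crop shows the fingers at (400,290) in the free quadrant beside the hB arm. The crucible is at (208,380), at the far side from the arrow (485,235).

```bash
python3 -m crank '[[-0.4,0,0,0,0],[-0.8,0,0,0,0],[-1.0,0,0,0,0],[-1.2,0,0,0,0],[-1.52,-0.09,0,-0.052,0],[-1.84,-0.16,0,-0.105,0],[-2.16,-0.21,0,-0.157,0],[-2.49,-0.24,0,-0.209,0],[-2.81,-0.26,0,-0.262,0],[-3.14,-0.26,0,-0.314,0],[-3.47,-0.25,0,-0.367,0],[-3.8,-0.21,0,-0.419,0],[-4.12,-0.16,0,-0.471,0],[-4.44,-0.1,0,-0.524,0],[-4.76,-0.01,0,-0.576,0],[-5.07,0.09,0,-0.628,0],[-5.38,0.2,0,-0.681,0],[-5.68,0.34,0,-0.733,0],[-5.97,0.48,0,-0.785,0],[-5.97,0.48,0,-0.785,0]]'
python3 - <<'E'
from h import *
p,d=save("s2","scene"); cv2.imwrite("pics/s2c.png",cv2.resize(p[150:320,240:450,::-1],None,fx=3.5,fy=3.5,interpolation=2))
s=sense();y=np.radians(s['tcp_rot'][2]);dx=s['tool_pos'][:2]-np.array([587,-73]);print("in tool axes rel hub",dx@[np.cos(y),np.sin(y)],dx@[np.sin(y),-np.cos(y)],s['wrist_torque'])
E
```

```text
time: 5.05
tool_pos: [559.7, -16.1, 83.5]
tcp_rot: [180.0, -0.0, 42.9]
ft_force: [0.7, 0.5, 0.4]
finger_gap: -0.3
grip_force: 0.0
in tool axes rel hub 18.57058239434557 -60.238588493719384 [-0.01395886  0.02122895  0.04000392]
```

View pics/s2c.png

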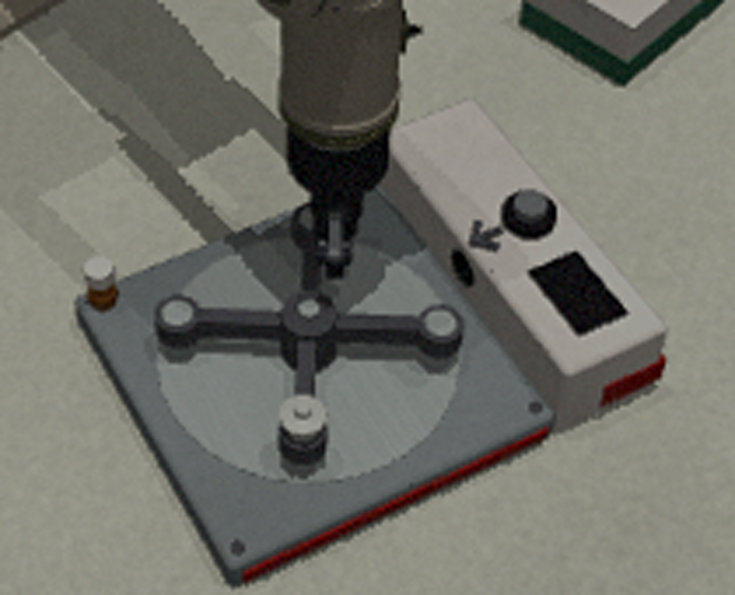

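The crop shows the carousel has turned about 45° with the fingertip behind the hB arm. The crucible is now at (303,415). I'll continue with the same arc.

```bash
python3 -m crank '[[-0.32,-0.09,0,-0.052,0],[-0.64,-0.16,0,-0.105,0],[-0.96,-0.21,0,-0.157,0],[-1.29,-0.24,0,-0.209,0],[-1.61,-0.26,0,-0.262,0],[-1.94,-0.26,0,-0.314,0],[-2.27,-0.25,0,-0.367,0],[-2.6,-0.21,0,-0.419,0],[-2.92,-0.16,0,-0.471,0],[-3.24,-0.1,0,-0.524,0],[-3.56,-0.01,0,-0.576,0],[-3.87,0.09,0,-0.628,0],[-4.18,0.2,0,-0.681,0],[-4.48,0.34,0,-0.733,0],[-4.77,0.48,0,-0.785,0],[-5.05,0.65,0,-0.838,0],[-5.33,0.83,0,-0.89,0],[-5.6,1.02,0,-0.942,0],[-5.85,1.22,0,-0.995,0],[-5.85,1.22,0,-0.995,0]]'
python3 -m crank '[[-0.32,-0.09,0,-0.052,0],[-0.64,-0.16,0,-0.105,0],[-0.96,-0.21,0,-0.157,0],[-1.29,-0.24,0,-0.209,0],[-1.61,-0.26,0,-0.262,0],[-1.94,-0.26,0,-0.314,0],[-2.27,-0.25,0,-0.367,0],[-2.6,-0.21,0,-0.419,0],[-2.92,-0.16,0,-0.471,0],[-3.24,-0.1,0,-0.524,0],[-3.56,-0.01,0,-0.576,0],[-3.87,0.09,0,-0.628,0],[-4.18,0.2,0,-0.681,0],[-4.48,0.34,0,-0.733,0],[-4.77,0.48,0,-0.785,0],[-4.77,0.48,0,-0.785,0]]'
python3 - <<'E'
from h import *
p,d=save("s3","scene"); cv2.imwrite("pics/s3c.png",cv2.resize(p[170:300,265:435,::-1],None,fx=4.5,fy=4.5,interpolation=2))
s=sense();y=np.radians(s['tcp_rot'][2]);dx=s['tool_pos'][:2]-np.array([587,-73]);print("in tool axes rel hub",dx@[np.cos(y),np.sin(y)],dx@[np.sin(y),-np.cos(y)],s['wrist_torque'])
E
```

```text
time: 7.1
tool_pos: [525.0, -65.0, 83.2]
tcp_rot: [-180.0, -0.0, 99.8]
ft_force: [0.5, 0.2, -0.6]
finger_gap: 0.1
grip_force: 0.0
time: 8.7
tool_pos: [538.0, -111.3, 83.1]
tcp_rot: [-180.0, -0.0, 144.7]
ft_force: [-0.3, 0.6, -0.3]
finger_gap: -0.1
grip_force: 0.0
in tool axes rel hub 17.810814607490386 -59.350864253084424 [-0.03368832  0.07510855 -0.03079499]
```

View pics/s3c.png

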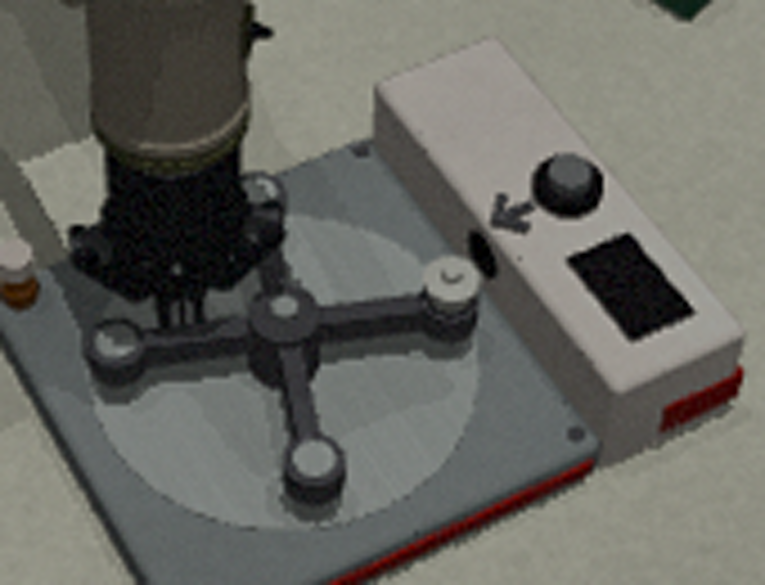

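The crop shows the crucible lid at (450,275), hub cap (285,306), arrow tip (494,226), key top (573,172) and empty holders (117,340) and (315,465). About 20–25° remain.

```bash
python3 - <<'E'
from h import *
P=dict(hub=(285,306,93),cru=(450,275,105),hB=(117,339,80),hC=(315,465,80),hA=(263,190,80),arrow=(493,226,90),key97=(573,172,97),key106=(573,172,106))
W={k:atz("scene",265+(x+.5)/4.5-.5,170+(y+.5)/4.5-.5,z)[:2] for k,(x,y,z) in P.items()}
h=(W["hC"]+W["hA"])/2;h=W["hub"]
for k,w in W.items():
    d=w-h; print(k,w.round(1),np.hypot(*d).round(1),np.degrees(np.arctan2(d[1],d[0])).round(1))
for a,b in(("hC","hA"),("cru","hB")):
    d=W[b]-W[a]; print(a,b,np.degrees(np.arctan2(d[1],d[0])))
d=np.load("pics/s3.npy");w=world("scene",d)
for k,(x,y,z) in P.items():
    u,v=int(round(265+x/4.5)),int(round(170+y/4.5)); print(k,np.median(w[v-1:v+2,u-1:u+2].reshape(-1,3),0).round(1))
u,v=392,208
print(w[v-6:v+5,u-5:u+6,2].round(0))
# block edges in scene depth
g=cv2.imread("pics/s3.png").min(2); ys,xs=np.where((abs(w[...,2]-85)<4)&(g>90)); q=w[ys,xs,:2].astype(np.float32)
q=q[(q[:,0]>450)&(q[:,0]<800)&(q[:,1]>10)&(q[:,1]<200)];print(len(q),cv2.minAreaRect(q))
E
```

```text
hub [587.5 -74. ] 0.0 0.0
cru [646.1   4. ] 97.6 53.1
hB [ 528.  -153.9] 99.6 -126.6
hC [ 671.6 -134.7] 103.7 -35.8
hA [506.9 -12.2] 101.5 142.5
arrow [631.8  60. ] 141.2 71.7
key97 [641.4 122.4] 203.6 74.6
key106 [645.9 115.7] 198.5 72.9
hC hA 143.34070644200955
cru hB -126.77863882474
hub [587.8 -74.1  91.7]
cru [646.4   4.5 103. ]
hB [ 529.5 -153.8   81. ]
hC [ 671.4 -133.4   78.9]
hA [507.8 -12.7  81.8]
arrow [631.9  63.7  86.3]
key97 [646.4 114.9 106.3]
key106 [646.4 114.9 106.3]
[[ 8.300e+01  8.200e+01  8.500e+01  8.400e+01  8.400e+01  8.600e+01
   8.600e+01  8.400e+01  8.400e+01 -3.000e+00  1.000e+00]
 [ 8.400e+01  8.500e+01  8.200e+01  8.700e+01  8.600e+01  8.600e+01
   8.100e+01  8.800e+01  8.400e+01  8.500e+01  1.138e+03]
 [ 8.200e+01  8.300e+01  9.600e+01  1.050e+02  1.020e+02  1.050e+02
   8.400e+01  8.800e+01  8.200e+01  8.300e+01  8.200e+01]
 [ 9.300e+01  1.090e+02  1.030e+02  1.040e+02  1.060e+02  1.090e+02
   1.050e+02  1.100e+02  8.600e+01  8.600e+01  8.900e+01]
 [ 1.050e+02  1.050e+02  1.040e+02  1.030e+02  1.080e+02  1.030e+02
   1.050e+02  1.070e+02  1.040e+02  9.
[... 181 characters left out ...]
 1.060e+02  1.080e+02  1.080e+02
   1.010e+02  1.070e+02  1.090e+02  1.030e+02  9.400e+01]
 [ 1.060e+02  1.090e+02  1.060e+02  1.060e+02  1.060e+02  1.080e+02
   1.050e+02  1.060e+02  1.070e+02  1.030e+02  9.500e+01]
 [ 9.800e+01  1.080e+02  1.040e+02  1.060e+02  1.070e+02  1.060e+02
   1.060e+02  1.080e+02  1.050e+02  9.600e+01  9.600e+01]
 [ 1.000e+02  1.050e+02  1.050e+02  1.020e+02  1.080e+02  1.060e+02
   1.050e+02  1.060e+02  1.050e+02  9.400e+01  9.700e+01]
 [ 9.600e+01  9.400e+01  1.020e+02  1.010e+02  1.030e+02  1.010e+02
   1.040e+02  1.010e+02  9.600e+01  9.400e+01  9.300e+01]]
1812 ((641.64111328125, 103.83763122558594), (93.93020629882812, 281.52618408203125), 73.28331756591797)
```

```bash
python3 -m crank '[[-0.2,-0.05,0,-0.034,0],[-0.42,-0.11,0,-0.07,0],[-0.64,-0.16,0,-0.105,0],[-0.96,-0.21,0,-0.157,0],[-1.29,-0.24,0,-0.209,0],[-1.61,-0.26,0,-0.262,0],[-1.83,-0.26,0,-0.297,0],[-2.05,-0.26,0,-0.332,0],[-2.05,-0.26,0,-0.332,0],[-2.05,-0.26,0,-0.332,0]]'
python3 - <<'E'
from h import *
p,d=save("s4","scene"); cv2.imwrite("pics/s4c.png",cv2.resize(p[170:300,265:435,::-1],None,fx=4.5,fy=4.5,interpolation=2))
p,d=save("t4","top"); cv2.imwrite("pics/t4c.png",cv2.resize(p[110:230,245:385,::-1],None,fx=5,fy=5,interpolation=2))
s=sense();y=np.radians(s['tcp_rot'][2]);dx=s['tool_pos'][:2]-np.array([587,-73]);print("in tool axes rel hub",dx@[np.cos(y),np.sin(y)],dx@[np.sin(y),-np.cos(y)],s['wrist_torque'])
E
```

```text
time: 9.75
tool_pos: [553.3, -124.9, 83.2]
tcp_rot: [-180.0, -0.0, 163.7]
ft_force: [0.3, -0.4, -0.5]
finger_gap: 0.0
grip_force: 0.3
in tool axes rel hub 17.803434242418277 -59.23341033686489 [0.00607666 0.10349834 0.01905209]
```

View pics/s4c.png

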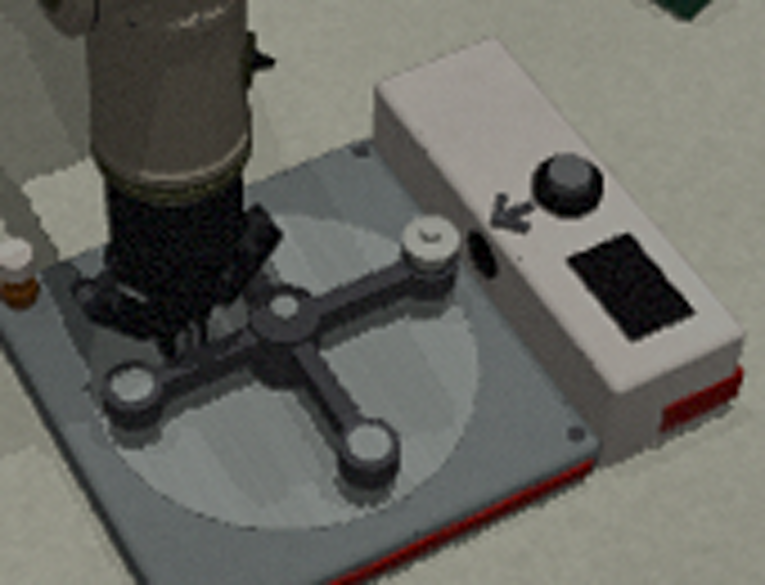

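View pics/t4c.png

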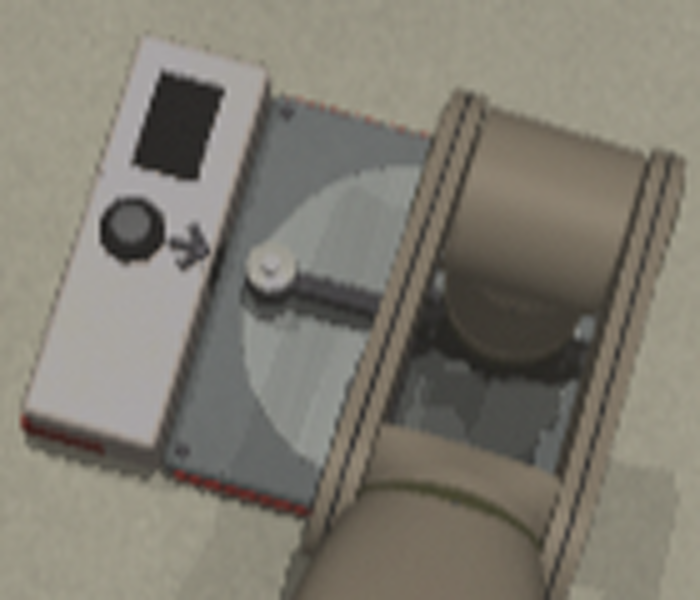

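The scene crop has the crucible knob at (430,237), lid (430,240), hub (285,306) and holders (133,386) and (371,443). The top crop has the crucible at (271,265), still just short of the arrow line (209,252)–(132,230).

```bash
python3 - <<'E'
from h import *
P=dict(hub=(285,306,93),cru=(430,240,105),hB=(133,384,80),hC=(371,442,80),arrow=(493,226,89),key106=(573,172,106))
W={k:atz("scene",265+(x+.5)/4.5-.5,170+(y+.5)/4.5-.5,z)[:2] for k,(x,y,z) in P.items()}
W2=dict(hub=crop(414,308,93),cru=crop(271,266,105),arrow=crop(209,252,89),key106=crop(132,229,106))
for W in(W,W2):
  for k,w in W.items():
    d=w-W["hub"]; print(k,w.round(1),np.hypot(*d).round(1),np.degrees(np.arctan2(d[1],d[0])).round(1))
# top-image deck/block yaw from depth+brightness block edges: block far edges lines in crop
a=crop(150,40,85);b=crop(25,415,85);c=crop(268,72,85);e=crop(155,443,85)
for p,q in((b,a),(e,c)): d=p-q;print("edge",np.degrees(np.arctan2(d[1],d[0]))+0)
a=crop(268,97,35);b=crop(652,200,35);d=a-b;print("deck edge",np.degrees(np.arctan2(d[1],d[0])))
E
```

```text
hub [587.5 -74. ] 0.0 0.0
cru [620.   15.3] 95.1 70.0
hB [ 558.5 -169.2] 99.6 -106.9
hC [ 683.1 -101.2] 99.4 -15.9
arrow [631.3  60.7] 141.7 72.0
key106 [645.9 115.7] 198.5 72.9
hub [586.5 -73.9] 0.0 0.0
cru [612.6  21.7] 99.2 74.7
arrow [627.   63.6] 143.4 73.6
key106 [638.3 114.5] 195.4 74.6
edge 162.82050148101644
edge 163.69734967960738
deck edge 74.11135571830704
```

The crucible is within about 1° of target by most of these estimates. I'll back off, clear the view and check properly.

```bash
python3 -m crank '[[0.4,0,0,0,0],[1,0,0,0,0],[1.5,0,0,0,0],[1.5,0,-4,0,0],[1.5,0,-8,0,0],[1.5,0,-12,0,0],[1.5,0,-14,0,0],[1,4,-14,0,0],[1,8,-14,0,0],[1,12,-14,0,0],[0,16,-14,0,0],[0,20,-14,0,0],[0,24,-14,0,0],[0,28,-14,0,0],[0,32,-14,0,0],[0,36,-14,0,0],[0,40,-14,0,0],[0,40,-14,0,0],[0,40,-14,0,0]]'
python3 - <<'E'
from h import *
p,d=save("s5","scene");q,e=save("t5","top")
a=cv2.resize(q[120:220,265:385,::-1],None,fx=5.5,fy=5.5,interpolation=2); cv2.imwrite("pics/t5c.png",a)
s=sense();print(s['tool_pos'],s['tcp_rot'])
def fit(n,dep,zlo,zhi,box):
    w=world(n,dep).reshape(-1,3); return w[(w[:,2]>zlo)&(w[:,2]<zhi)&(abs(w[:,0]-587)<box)&(abs(w[:,1]+73)<box)]
for n,dd in(("top",e),("scene",d)):
    w=fit(n,dd,72,85,122); 
    # arm angle: best 4-fold phase of arm-top points at r 90-110 & 30-80, hub scanned
    best=None
    for hx in np.arange(583,592,1):
        for hy in np.arange(-78,-69,1):
            r=w[:,:2]-[hx,hy]; R=np.hypot(*r.T); m=(R>28)&(R<116); z=np.exp(4j*np.arctan2(r[m,1],r[m,0])).mean()
            if best is None or abs(z)>best[0]: best=(abs(z),hx,hy,np.degrees(np.angle(z))/4,m.sum())
    print(n,best, "target mod 90: 73.5 -> -16.5")
    c=fit(n,dd,99,112,125); print("crucible top", np.median(c,0),len(c))
E
```

```text
time: 11.75
tool_pos: [664.0, 260.1, 222.6]
tcp_rot: [-180.0, -0.0, 164.0]
ft_force: [0.3, 0.1, -0.7]
finger_gap: 0.4
grip_force: 0.0
[664.35418098 258.32048108 223.24539666] [-1.79965870e+02 -6.68314626e-03  1.63820481e+02]
top (np.float64(0.9337392562000648), np.int64(587), np.int64(-74), np.float64(-16.298344468254705), np.int64(507)) target mod 90: 73.5 -> -16.5
crucible top [613.75087539  21.05941628 101.49816011] 32
scene (np.float64(0.9293902237318389), np.int64(589), np.int64(-76), np.float64(-16.70486068970135), np.int64(865)) target mod 90: 73.5 -> -16.5
crucible top [617.64997177  20.31956766 100.78207707] 51
```

View pics/t5c.png

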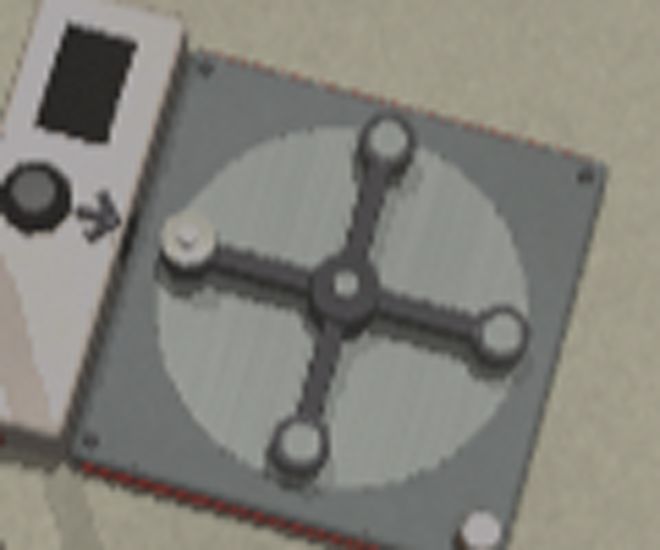

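The top crop shows the arms parallel to the deck edges and the crucible at (188,238), in line with the arrow (115,218). Depth fits give 73.5° ± 0.3°, against a target of about 73.5°. Next I move above the key.

```bash
python3 -m crank '[[-0.7,-5,0,0,0],[-1.4,-10,0,0,0],[-1.9,-13,0,0,0],[-1.9,-14.3,0,0,0],[-1.9,-14.3,3,0,0],[-1.9,-14.3,6,0,0],[-1.9,-14.3,8,0,0],[-1.9,-14.3,9,0,0],[-1.9,-14.3,9,0,0],[-1.9,-14.3,9,0,0]]'
python3 -m crank '[[0,0,0.2,0,0],[0,0,0.4,0,0],[0,0,0.5,0,0],[0,0,0.6,0,0],[0,0,0.7,0,0],[0,0,0.7,0,0]]'
```

```text
time: 12.85
tool_pos: [643.6, 116.6, 134.6]
tcp_rot: [180.0, 0.1, 163.8]
ft_force: [-0.0, 0.2, 1.2]
finger_gap: 0.2
grip_force: 0.0
time: 13.45
tool_pos: [643.4, 116.7, 126.6]
tcp_rot: [180.0, 0.0, 163.9]
ft_force: [0.9, -0.0, 2.5]
finger_gap: 0.3
grip_force: 1.1
```

```bash
python3 -m crank '[[0,0,0.1,0,0],[0,0,0.2,0,0],[0,0,0.3,0,0],[0,0,0.3,0,0]]'; python3 -m crank '[[0,0,0.1,0,0],[0,0,0.2,0,0],[0,0,0.2,0,0]]'
```

```text
time: 13.85
tool_pos: [643.4, 116.7, 123.5]
tcp_rot: [180.0, 0.0, 163.9]
ft_force: [2.4, 1.9, 3.7]
finger_gap: -0.2
grip_force: 1.8
time: 14.15
tool_pos: [643.5, 116.7, 123.0]
tcp_rot: [180.0, 0.1, 163.9]
ft_force: [-3.0, 0.6, 11.2]
finger_gap: -0.1
grip_force: 6.0
```

Force jumped to 11 N with no further travel, so the key has bottomed. I'll press slightly more to confirm, hold, then release and retreat.

```bash
python3 -m crank '[[0,0,0.1,0,0],[0,0,0.15,0,0],[0,0,0.15,0,0]]'; python3 -m crank '[[0,0,-0.3,0,0],[0,0,-1,0,0],[0,0,-2,0,0],[0,0,-5,0,0],[0,0,-8,0,0],[0,4,-10,0,0],[0,8,-10,0,0],[0,12,-10,0,0],[0,14,-10,0,0],[0,14,-10,0,0],[0,14,-10,0,0],[0,14,-10,0,0]]'
python3 - <<'E'
from h import *
q,e=save("t6","top");a=cv2.imread("pics/t5.png").astype(int)[120:225,255:385];b=q[120:225,255:385,::-1].astype(int)
m=abs(a-b).max(2)>40;print("changed px",m.sum(),np.argwhere(m).mean(0) if m.any() else "")
w=world("top",e)[151:161,266:277];print("key z",np.percentile(w[...,2],[50,80]))
w5=world("top",np.load("pics/t5.npy"))[151:161,266:277];print("before",np.percentile(w5[...,2],[50,80]))
E
```

```text
time: 14.45
tool_pos: [643.6, 116.7, 122.8]
tcp_rot: [180.0, 0.1, 163.9]
ft_force: [-8.0, -0.4, 19.9]
finger_gap: 0.0
grip_force: 10.1
time: 15.65
tool_pos: [681.8, 249.9, 219.5]
tcp_rot: [-179.9, -0.0, 163.8]
ft_force: [-0.5, 0.8, -0.2]
finger_gap: -0.2
grip_force: 0.0
changed px 151 [83.9602649   6.28476821]
key z [100.82389417 107.51054434]
before [100.22129789 105.5288469 ]
```

```bash
python3 -c "from bench import hand_in; print(hand_in())"
```

```text
the job is handed in; nothing more can be done
None
```

The carousel was turned until the crucible stood in front of the arrow (about 73.5° measured against a target of about 73.5°), then the start key was pressed to its stop and released, and the job was handed in at about 16 s; no verdict came back.

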